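# Push the shelf basket home and shut the utility cupboard

## Task

The basket on the upper shelf of the little white cupboard has been left sticking out, so the door cannot shut. With your fingertips push the basket back onto the shelf until its whole front is level with the cupboard's front edge or a little behind it, then push the door fully shut without slamming it. Only push: do not lift or tip the basket, keep the things in and beside it standing, and leave the things on the counter where they are.

Things in the scene. Friction and masses are not known exactly. Their poses are not given: they have to be found in the camera images.
- cupboard: White board cupboard fixed on the counter, open front to the robot; 300 mm wide, 260 deep, 310 high, 16 mm boards, roof and shelf reaching the front plane. Origin: middle of the lower front edge, on the counter. x points into the cupboard (front plane x = 0), y to the left seen from in front, z up. A fixed basket fills the lower compartment: leave it.
- shelf_front (a point): Middle of the upper shelf's front edge, on its top face, 185 mm above the counter. The compartment above it is 268 mm wide, 254 deep and 109 high (underside of the roof 294 mm above the counter).
- basket: Beige lattice basket, 220 mm deep (x), 165 wide (y), 90 high, upright plain walls 4 mm thick; loose on the upper shelf, sticking 50 to 90 mm out and perhaps a little askew. About 0.6 kg with what is in it; slides with a push of 2 to 10 N. Origin: centre of its underside; -x is its front, z up. Its rim is 275 mm above the counter.
- basket_front_left (a point): Front left upper corner of the basket's rim (outer face, seen from in front, +y side of the basket).
- basket_front_right (a point): Front right upper corner of the basket's rim (outer face, -y side of the basket).
- door (a joint): Opening of the door, rad: 0 shut, grows as it opens (1.3 to 1.7 at the start). One board 16 mm thick, 296 wide, 304 high (3 to 307 mm above the counter), hinged at the cupboard's left front corner, swinging out to the robot. Shut, its outer face is 19 mm before the front plane. Damped hinge: it stays where left; 1 to 4 N at mid width moves it.
- door_handle (a point): Middle of the door's upright steel bar handle, 100 mm long, 35 mm off the outer face, 268 mm from the hinge, 78 mm above the counter. Not needed. Above 135 mm the outer face is plain.
- door_hinge (a point): Point on the door's hinge axis (upright), at the height of the door's top, 307 mm above the counter; on the cupboard's front plane, 149 mm to the left of its middle.
- door_edge (a point): Upper corner of the door at its free edge, on the outer face; 297 mm from the hinge axis along the door and 19 mm off the plane through the axis, 307 mm above the counter. Moves with the door.
- jar: Plain white screw-lid jar, 60 mm across, 80 mm high, standing loose in the rear of the basket. Origin: centre of its underside.
- tin: Plain tin, 52 mm across, 72 mm high, standing loose in the rear of the basket. Origin: centre of its underside.
- small_bottle: Small bottle, 38 mm across, 92 mm high, standing loose on the upper shelf to the left of the basket. Origin: centre of its underside.
- spray_bottle: Clear spray bottle, 76 mm across, about 200 mm high, standing on the counter to the right of the cupboard. Origin: centre of its underside.
- tissue_pack: White tissue pack, 115 x 115 x 85 mm high, on the counter to the left of the cupboard. Origin: centre of its underside.
- brush: Scrubbing brush, 140 x 50 x 43 mm high, on the counter to the right. Origin: centre of its underside.
- pail: Small grey pail, 120 mm across, 95 mm high, on the counter further left. Origin: centre of its underside.

How it is judged:
By the outcome, as a careful person would: the job done as asked, in the order asked, and still so for the second after the job is handed in, with the robot touching nothing.
It also fails if it takes over 56 s, if anything falls off the work surface, if the arm or the gripper's body presses on something with over 40 N, if the wrist force passes 120 N, or if a joint passes its speed limit or range.

## Robot

A 6-joint arm with a two-finger parallel gripper is mounted at the origin on the work surface. World frame = base frame: x ahead of the robot, y to its left, z up, the work surface at z = 0. Lengths are in mm, angles in rad, forces in N, time in s.
With the tool pointing down it reaches from about 350 to 975 mm from the base axis. Payload 7.1 kg.
Tool frame: the origin (TCP) lies between the finger pads; the fingertips stand 19 mm ahead of it and the grasp point (between the pads) is the TCP (ctrl.tcp_to_tips is the distance from the TCP to the fingertips, in mm); z points along the fingers, y is the line along which they close (so a half turn about z gives the same grasp; the last joint's range is limited). The gripper opens to 88 mm and grips with 3 to 60 N. Pads are 20 mm wide; open, the fingers measure 115 mm over their backs; the gripper's body (75 mm by 178 mm) begins 61 mm behind the grasp point.
Start: joints at [1.148, 0.423, 1.63, -0, 1.089, -0.019], TCP at [245.54, 574.73, 220.875] pointing down, gripper open.
Joint ranges: [-3, 3], [-0.9, 2.11], [0.09, 2.58], [-1.31, 4.45], [0.11, 2.69], [-2.54, 2.54]. Speed limits (rad/s): [2.39, 2.39, 3.01, 3.14, 3.14, 3.14].

## Interface

Orientations are given as a rotation vector (axis times angle).
In Python, from workcell import status, optics, ctrl gives the robot as it stands. The module is installed in compiled form; this text tells all that it offers.
- The arm moves only by the shell command python3 -m inch 'ROWS'. ROWS is JSON, a list that holds one entry, the list of rows, each a list of 7 numbers: the shift along the tool's x, y, z in mm, then the turn, a rotation vector about the tool's x, y, z in rad, then the opening in per cent of the stroke, from 0 (shut) to 100 (fully open). A call has 1 to 20 rows; each row is the pose to reach, as a shift and turn from the pose commanded when the call began, along the tool's axes at that moment; what a row does not reach only later rows make up. A row lasts 1/10 s, in which the tool goes at most 50 mm and 8.59 degrees, less where a joint would pass 70% of its speed; a pose out of reach is approached as far as the arm can. A call with a gripper value outside its range is refused whole. The fingers move at their own pace and stop on an object; the grip force is fixed at half the most. Time passes only in rows, so rows that repeat a pose let the fingers close. It gives the time, the measured TCP pose, the force, the opening and the grip force at its end, in the units of the state.
- status.get_obs(): the state, without advancing time (a new reading comes with each control period).
- optics.get_image(name): name is "scene" or "top" or "wrist"; returns a dict with "frame" (420x560x3 uint8, red, green, blue), "fx", "fy", "cx", "cy" (pixels), "k1" (the pictures are not rectified: a ray, as slopes to the right and down, at radius r is drawn at 1 + k1 r^2 times it, then the intrinsics apply), "rvec" (rotation vector, rad) and "tvec" (3), from world to camera coordinates, as OpenCV has them; the wrist camera has in their place "hand_eye" (4x4, takes a point from camera to tool coordinates, whose origin is the TCP and whose axes are the flange's). Camera axes: x right, y down, z forward; pixel columns grow to the right and rows downward; lengths in mm; the calibration is good to about 2 mm. A picture is of the moment at which its call begins: read the wrist's pose just before it. There is no depth.
- ctrl.close_job(): hands the job in; it is judged then, once.
The state is a dict: "t": time; "qpos": joint angles; "qvel": joint speeds; "joint_torque": joint torques, N m; "ee_pos": TCP position; "orientation": TCP orientation; "ft_force": force on the tool from outside, world axes, zero at the start; "moment": the same for the moment, N m; "width": finger opening in mm; "grasp_force": force on a finger pad.
Only numpy, scipy, OpenCV 4.12 (cv2) and the standard library are available. Lean on these libraries where they do the work, as an engineer would, in place of code of your own. Each camera call takes 0.05 s, during which the arm holds its last target. There are 200 camera calls.

## Working session

There is one attempt and no reset: what is moved stays moved. The work goes in short steps, Python scripts to look and compute and a shell command to move; the robot and the scene stay as the last step left them, time stands still between calls to the robot, and variables do not carry over. Pictures are saved under pics/ and viewed, at most 10 in all, crops included, and the job is handed in when it is done.

```bash
mkdir -p pics
cat > h.py <<'E'
import numpy as np, cv2
from workcell import status, optics, ctrl
from scipy.spatial.transform import Rotation as R
def snap(name,fn):
    o=status.get_obs(); im=optics.get_image(name); cv2.imwrite('pics/'+fn,im['frame'][:,:,::-1])
    np.save('pics/'+fn+'.npy',dict(im=im,o=o),allow_pickle=True); return im,o
def load(fn):
    d=np.load('pics/'+fn+'.npy',allow_pickle=True).item(); return d['im'],d['o']
def ray(im,o,u,v):
    K=np.array([[im['fx'],0,im['cx']],[0,im['fy'],im['cy']],[0,0,1.]])
    p=cv2.undistortPoints(np.array([[[u,v]]],float),K,np.array([im['k1'],0,0,0,0.]))[0,0]
    d=np.array([p[0],p[1],1.])
    if 'rvec' in im:
        Rm=cv2.Rodrigues(np.array(im['rvec'],float))[0]; c=-Rm.T@np.array(im['tvec'],float).ravel(); return c,Rm.T@d
    H=np.array(im['hand_eye']); Rt=R.from_rotvec(o['orientation']).as_matrix()
    return Rt@H[:3,3]+np.array(o['ee_pos']),Rt@H[:3,:3]@d
def onz(im,o,u,v,z):
    c,d=ray(im,o,u,v); return c+d*(z-c[2])/d[2]
def proj(im,P):
    K=np.array([[im['fx'],0,im['cx']],[0,im['fy'],im['cy']],[0,0,1.]])
    return cv2.projectPoints(np.array(P,float).reshape(-1,3),np.array(im['rvec'],float),np.array(im['tvec'],float),K,np.array([im['k1'],0,0,0,0.]))[0][:,0]
E
python3 - <<'E'
from h import *
for n in('scene','top'):
    im,o=snap(n,n+'0.png'); print(n,ray(im,o,280,210),im['k1'],im['fx'])
print(o)
E
```

```text
scene (array([1295.96165688, -392.59500753, 1562.73599954]), array([-0.45824935,  0.27960268, -0.8437477 ])) -0.19792974707187017 544.250486327398
top (array([ 479.81667784,   27.42795102, 1157.16352799]), array([ 1.05467160e-01, -4.97226517e-04, -9.94463919e-01])) -0.10517688108668259 387.1371741497929
{'t': 0.05, 'qpos': array([ 1.14800933e+00,  4.23823399e-01,  1.63065908e+00, -1.18987890e-05,
        1.08858069e+00, -1.89837583e-02]), 'qvel': array([-0.00119073, -0.00248229, -0.00099584, -0.00097094, -0.00073605,
       -0.00094327]), 'joint_torque': array([-1.31588336e-04, -5.46085417e+01, -2.74613178e+01,  6.44067884e-02,
        1.87246443e-02, -1.14923375e-05]), 'ee_pos': array([245.32411608, 574.25712843, 220.12472625]), 'orientation': array([-6.29920796e-01, -3.07747290e+00,  2.25716441e-03]), 'ft_force': array([-0.00401608,  0.49953612,  1.16432866]), 'moment': array([ 0.03071031, -0.00252833, -0.01981873]), 'grasp_force': 0.0, 'width': 87.79359452437491}
```

View pics/scene0.png

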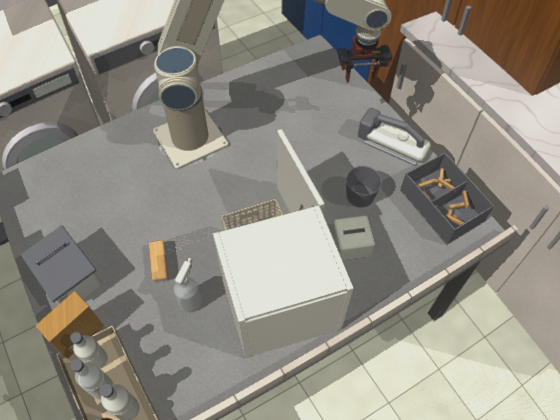

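View pics/top0.png

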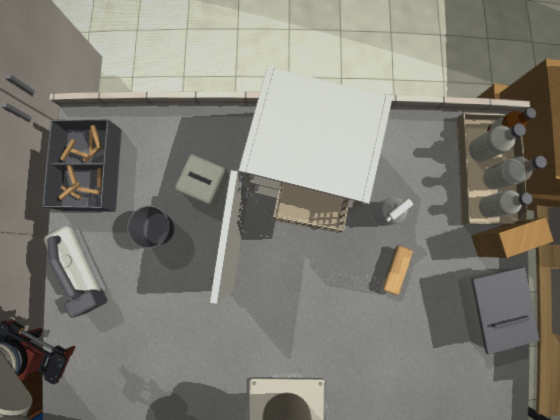

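The scene view shows the cupboard from behind. The top view shows the roof (241,172)-(369,201), the door edge-on (236,172)-(215,300) and the basket front around (275,221)-(344,230). I'll zoom in.

Run:
```python
import cv2
i=cv2.imread('pics/top0.png')[155:305,205:405]; cv2.imwrite('pics/c0.png',cv2.resize(i,None,fx=4,fy=4,interpolation=cv2.INTER_CUBIC))
```

```text
(no output)
```

View pics/c0.png

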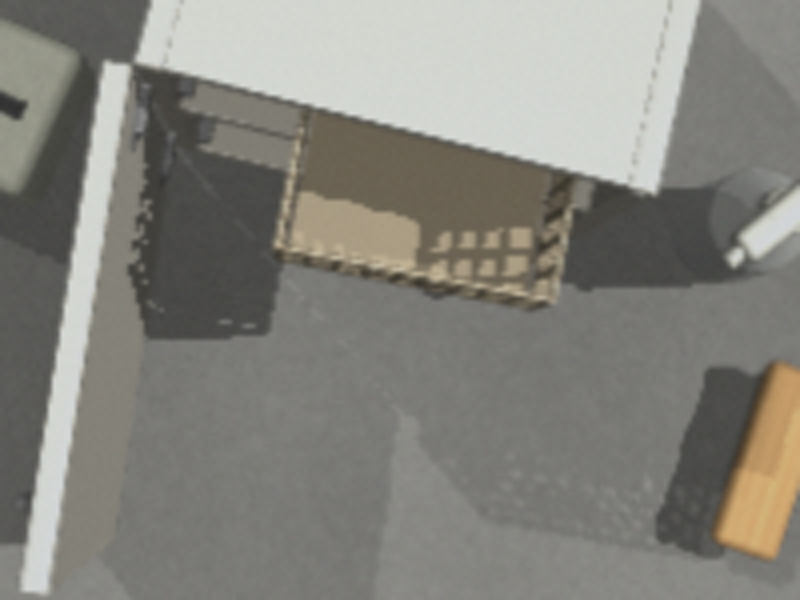

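Run:
```python
from h import *
im,o=load('top0.png')
f=lambda x,y,z: onz(im,o,205+(x+.5)/4-.5,155+(y+.5)/4-.5,z)
FL=f(133,66,310);FR=f(657,192,310)
RL=onz(im,o,270,67,310);RR=onz(im,o,391,96,310)
print('roof',FL,FR,RL,RR,np.linalg.norm(FL-FR),np.linalg.norm(RL-FL))
d=(FL-FR)[:2];y=d/np.linalg.norm(d);x=np.array([y[1],-y[0]]);O=(FL+FR)[:2]/2
print('O',O,'x',x,'yaw',np.arctan2(x[1],x[0]), 'rear', [((P[:2]-O)@x,(P[:2]-O)@y) for P in(RL,RR)])
g=lambda P:((P[:2]-O)@x,(P[:2]-O)@y)
for n,a in dict(bl=(275,249,275),bl2=(277,258,275),br=(552,297,275),br2=(550,307,275),do=(22,590,307),di=(47,592,307),ho=(104,63,307),hi=(131,64,307)).items():
    P=f(*a);print(n,P.round(1),np.round(g(P),1))
o=(f(22,590,307)-f(104,63,307))[:2];H=O+149*y;print('hinge',H)
dirn=f(34,591,307)[:2]-f(117,63,307)[:2];print('open',np.arctan2(-dirn@x,-dirn@y))
print(ctrl.tcp_to_tips)
```

```text
roof [655.59944023 122.07648107 310.        ] [ 588.65118902 -169.97611835  310.        ] [904.59640879  54.65224441 310.        ] [ 839.05721104 -227.29098981  310.        ] 299.62775099363887 257.96417975955654
O [622.12531462 -23.94981864] x [ 0.97471812 -0.22343809] yaw -0.22534031480449285 rear [(np.float64(257.7670005223159), np.float64(139.72965610465994)), (np.float64(256.8816132615953), np.float64(-149.7294771977562))]
bl [557.4  41.9 275. ] [-77.8  49.7]
bl2 [552.2  40.7 275. ] [-82.6  47.4]
br [ 531.8 -116.8  275. ] [ -67.3 -110.6]
br2 [ 526.1 -115.6  275. ] [ -73.1 -110.8]
do [366.9 176.  307. ] [-293.4  137.9]
di [366.2 162.4 307. ] [-291.1  124.4]
ho [657.8 138.7 307. ] [ -1.6 166.5]
hi [657.3 123.6 307. ] [  1.4 151.7]
hinge [655.41758945 121.28318187]
open 1.475228560654388
19.0
```

```bash
cat >> h.py <<'E'
yaw=-0.2253; O=np.array([622.1,-23.9]); X=np.array([np.cos(yaw),np.sin(yaw)]); Y=np.array([-X[1],X[0]])
def orient(p,a=0): # p: tilt below horizontal; a: extra yaw of heading about z up
    z=np.array([np.cos(p),0,-np.sin(p)]); y=np.array([0,1,0.]); x=np.cross(y,z)
    return R.from_euler('z',yaw+a)*R.from_matrix(np.c_[x,y,z])
def W(cx,cy,z): return np.r_[O+cx*X+cy*Y,z]
def plan(P,Rt,P0=None,R0=None):
    o=status.get_obs(); P0=o['ee_pos'] if P0 is None else P0; R0=R.from_rotvec(o['orientation']) if R0 is None else R0
    return np.r_[R0.inv().apply(P-P0).round(1),(R0.inv()*Rt).as_rotvec().round(3)]
def where():
    o=status.get_obs(); d=o['ee_pos'][:2]-O; Rt=R.from_rotvec(o['orientation'])
    z=Rt.as_matrix()[:,2]; tip=o['ee_pos']+19*z; e=tip[:2]-O
    print('t',round(o['t'],2),'tip cup',np.round([e@X,e@Y,tip[2]],1),'tcp',np.round([d@X,d@Y,o['ee_pos'][2]],1),'z',z.round(3),'F cup',np.round([o['ft_force'][:2]@X,o['ft_force'][:2]@Y,o['ft_force'][2]],1),'w',round(o['width'],1),'q',o['qpos'].round(2))
E
python3 - <<'E'
from h import *
print(plan(np.array([400,-20,420.]),orient(np.pi/2))); where()
E
```

```text
[-3.757e+02 -4.860e+02 -1.992e+02 -1.000e-03 -0.000e+00 -1.780e-01]
t 0.1 tip cup [-500.9  498.9  201.2] tcp [-500.9  498.9  220.2] z [-0.001 -0.001 -1.   ] F cup [0.3 0.2 0.4] w 87.8 q [ 1.15  0.42  1.63  0.    1.09 -0.02]
```

```bash
python3 -m inch '[[[0,0,-50,0,0,0,100],[0,0,-100,0,0,0,100],[0,0,-150,0,0,0,100],[0,0,-200,0,0,0,100],[-30,-38,-200,0,0,-0.02,100],[-60,-77,-200,0,0,-0.04,100],[-90,-116,-200,0,0,-0.06,100],[-120,-155,-200,0,0,-0.08,100],[-150,-194,-200,0,0,-0.1,100],[-180,-233,-200,0,0,-0.12,100],[-210,-272,-200,0,0,-0.14,100],[-240,-311,-200,0,0,-0.15,100],[-270,-350,-200,0,0,-0.16,100],[-300,-389,-200,0,0,-0.17,100],[-330,-427,-200,0,0,-0.178,100],[-355,-460,-200,0,0,-0.178,100],[-376,-486,-200,0,0,-0.178,100],[-376,-486,-200,0,0,-0.178,100],[-376,-486,-200,0,0,-0.178,100]]]'
python3 - <<'E'
from h import *
where()
p=np.radians(35)
print(plan(W(-110,-30,245)-19*orient(p).as_matrix()[:,2],orient(p)))
E
```

```text
t: 2.0
ee_pos: [400.1, -20.4, 420.5]
orientation: [-0.357, -3.12, -0.0]
ft_force: [-1.0, -0.2, 0.2]
width: 88.0
grasp_force: 0.0
t 2.0 tip cup [-217.2  -46.1  401.5] tcp [-217.2  -46.1  420.5] z [-0.001  0.    -1.   ] F cup [-1.  -0.4  0.2] w 88.0 q [-0.08 -0.12  1.82  0.    1.44 -1.42]
[-9.180e+01  1.640e+01  1.645e+02 -1.000e-03 -9.610e-01 -3.000e-03]
```

```bash
python3 -m inch '[[[0,16,15,0,-0.14,0,100],[0,16,30,0,-0.28,0,100],[0,16,60,0,-0.42,0,100],[-15,16,90,0,-0.56,0,100],[-30,16,120,0,-0.7,0,100],[-45,16,150,0,-0.83,0,100],[-60,16,170,0,-0.96,0,100],[-75,16,187,0,-0.961,0,100],[-92,16,187,0,-0.961,0,100],[-92,16,187,0,-0.961,0,100],[-92,16,187,0,-0.961,0,100],[-92,16,187,0,-0.961,0,100],[-92,16,187,0,-0.961,0,100]]]'
python3 - <<'E'
from h import *
where()
p=np.radians(35);Q=orient(p)
print(plan(W(0,-30,222)-19*Q.as_matrix()[:,2],Q))
im,o=snap('wrist','w1.png')
E
```

```text
t: 3.3
ee_pos: [476.5, -34.7, 318.8]
orientation: [0.243, 2.237, -0.112]
ft_force: [-0.0, -0.7, -0.6]
width: 87.7
grasp_force: 0.0
t 3.3 tip cup [-124.7  -42.8  306.9] tcp [-139.5  -43.   318.8] z [ 0.762 -0.164 -0.626] F cup [ 0.1 -0.7 -0.6] w 87.7 q [ 0.02 -0.18  2.4  -1.31  0.19 -0.11]
[-1.070e+01  1.140e+01  1.505e+02  1.000e-02 -6.600e-02  3.000e-03]
```

View pics/w1.png

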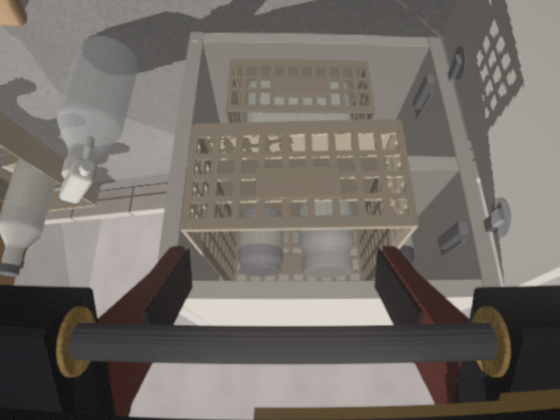

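The wrist view is upside down: the basket front spans (185,225)-(415,225), the tin and jar stand inside, and the small bottle is at the right near (455,237). Joint 4 hit its limit near the wrist singularity, so I'll use a steeper tilt.

Run:
```python
from h import *
Q=orient(np.radians(62))
print(plan(W(-125,-25,300)-19*Q.as_matrix()[:,2],Q))
```

```text
[-2.20e+00  1.80e+01  5.80e+00  1.00e-02  4.05e-01  5.00e-03]
```

```bash
python3 -m inch '[[[0,5,0,0,0.12,0,100],[0,10,0,0,0.24,0,100],[-2,18,3,0,0.36,0,100],[-2,18,6,0.01,0.405,0,100],[-2,18,6,0.01,0.405,0,100],[-2,18,6,0.01,0.405,0,100],[-2,18,6,0.01,0.405,0,100],[-2,18,6,0.01,0.405,0,100]]]'
python3 - <<'E'
from h import *
where()
Q=orient(np.radians(55))
print(plan(W(-110,-28,225)-19*Q.as_matrix()[:,2],Q))
E
```

```text
t: 4.15
ee_pos: [485.3, -18.9, 315.6]
orientation: [0.295, 2.639, -0.077]
ft_force: [-0.3, 0.1, -0.5]
width: 88.2
grasp_force: 0.0
t 4.15 tip cup [-125.6  -25.7  298.8] tcp [-134.5  -25.7  315.6] z [ 0.457 -0.106 -0.883] F cup [-0.3  0.  -0.5] w 88.2 q [ 0.01 -0.11  2.13 -0.18  0.65 -1.22]
[ 2.32e+01 -2.20e+00  7.27e+01 -1.00e-03 -1.23e-01  3.00e-03]
```

```bash
python3 -m inch '[[[6,0,20,0,-0.03,0,100],[12,0,40,0,-0.06,0,100],[18,-1,60,0,-0.09,0,100],[23,-2,73,0,-0.123,0,100],[23,-2,73,0,-0.123,0,100],[23,-2,73,0,-0.123,0,100]]]'
python3 - <<'E'
from h import *
where()
Q=orient(np.radians(52))
for x in(-80,-20,-8): print(plan(W(x,-30,225)-19*Q.as_matrix()[:,2],Q))
E
```

```text
t: 4.75
ee_pos: [498.3, -23.7, 240.7]
orientation: [0.281, 2.519, -0.091]
ft_force: [-0.2, -0.2, 0.3]
width: 88.1
grasp_force: 0.0
t 4.75 tip cup [-109.9  -27.5  225.1] tcp [-120.8  -27.5  240.7] z [ 0.558 -0.128 -0.82 ] F cup [-0.2 -0.2  0.3] w 88.1 q [ 0.01  0.02  2.27 -0.5   0.28 -0.89]
[-2.34e+01 -2.60e+00  1.72e+01 -0.00e+00 -5.30e-02  3.00e-03]
[-7.26e+01 -2.80e+00  5.16e+01 -0.00e+00 -5.30e-02  3.00e-03]
[-8.24e+01 -2.80e+00  5.85e+01 -0.00e+00 -5.30e-02  3.00e-03]
```

```bash
python3 -m inch '[[[-8,-1,6,0,0,0,100],[-14,-1,10,0,-0.01,0,100],[-17,-2,12,0,-0.01,0,100],[-20,-2,14,0,-0.01,0,100],[-23,-2,16,0,-0.02,0,100],[-26,-2,18,0,-0.02,0,100],[-29,-2,20,0,-0.03,0,100],[-32,-2,22,0,-0.03,0,100],[-35,-2,25,0,-0.04,0,100],[-38,-2,27,0,-0.04,0,100],[-41,-2,29,0,-0.05,0,100],[-44,-2,31,0,-0.053,0,100],[-47,-2,33,0,-0.053,0,100],[-50,-2,35,0,-0.053,0,100],[-53,-2,37,0,-0.053,0,100],[-56,-2,39.5,0,-0.053,0,100],[-59,-2,42,0,-0.053,0,100],[-62,-2,44,0,-0.053,0,100],[-65,-2,46,0,-0.053,0,100],[-65,-2,46,0,-0.053,0,100]]]'
python3 - <<'E'
from h import *
where()
im,o=snap('top','t2.png')
i=cv2.imread('pics/t2.png')[155:275,215:395]; cv2.imwrite('pics/c2.png',cv2.resize(i,None,fx=4,fy=4,interpolation=cv2.INTER_CUBIC))
im,o=snap('wrist','w2.png')
Q=orient(np.radians(52))
for x in(-20,-2): print(plan(W(x,-30,225)-19*Q.as_matrix()[:,2],Q))
E
```

```text
t: 6.75
ee_pos: [576.9, -43.6, 240.8]
orientation: [0.276, 2.464, -0.097]
ft_force: [-1.6, -0.2, -1.3]
width: 87.7
grasp_force: 0.4
t 6.75 tip cup [-28.  -29.3 225.9] tcp [-39.7 -29.3 240.8] z [ 0.602 -0.138 -0.787] F cup [-1.5 -0.5 -1.3] w 87.7 q [-0.03  0.15  2.16 -0.59  0.21 -0.84]
[-5.8e+00 -8.0e-01  5.8e+00  0.0e+00  2.0e-03  2.0e-03]
[-2.00e+01 -8.00e-01  1.69e+01  0.00e+00  2.00e-03  2.00e-03]
```

View pics/w2.png

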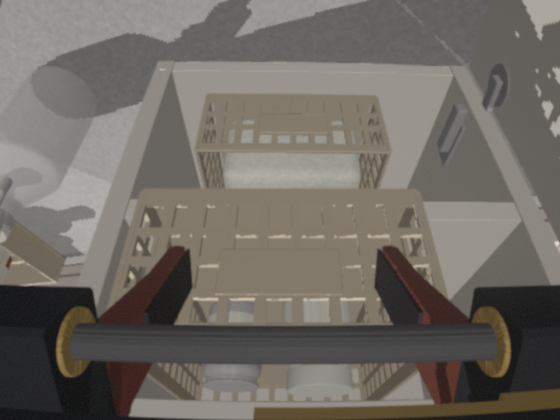

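The basket is moving and both fingers touch it. The bottom front edge runs (142,190)-(418,190), and the shelf edge shows at row ~203-215 beside it. I'll measure it.

Run:
```python
from h import *
im,o=load('w2.png')
for u,v,z in[(142,190,185),(418,190,185),(130,201,185),(434,217,185),(520,218,185),(165,63,0),(463,66,0)]:
    P=onz(im,o,u,v,z);print(u,v,np.round([(P[:2]-O)@X,(P[:2]-O)@Y],1))
```

```text
142 190 [ -29.8 -113.8]
418 190 [-30.1  50.7]
130 201 [ -19.1 -124.7]
434 217 [-2.5 69.7]
520 218 [ -1.3 130.8]
165 63 [-1.000e-01 -1.444e+02]
463 66 [  0.5 147.7]
```

View pics/c2.png

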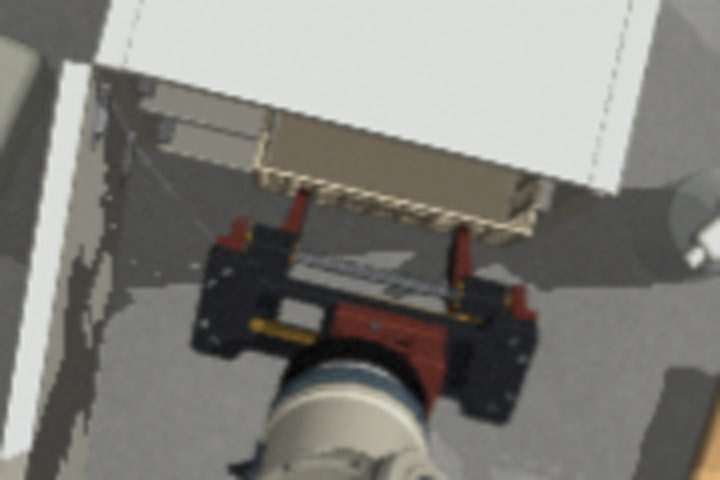

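```bash
python3 -m inch '[[[-2.5,0,2,0,0,0,100],[-5,0,4,0,0,0,100],[-7.5,0,6,0,0,0,100],[-10,0,8,0,0,0,100],[-12,0,9.6,0,0,0,100],[-14,0,11.2,0,0,0,100],[-16,0,12.7,0,0,0,100],[-18,0,14.2,0,0,0,100],[-20,0,15.8,0,0,0,100],[-22,0,17.3,0,0,0,100],[-24,0,18.8,0,0,0,100],[-24,0,18.8,0,0,0,100]]]'
python3 - <<'E'
from h import *
where()
im,o=snap('wrist','w3.png')
E
```

```text
t: 8.05
ee_pos: [606.4, -50.3, 240.7]
orientation: [0.276, 2.464, -0.097]
ft_force: [-1.7, 0.3, 0.6]
width: 87.7
grasp_force: 1.0
t 8.05 tip cup [  2.3 -29.2 225.8] tcp [ -9.5 -29.2 240.7] z [ 0.601 -0.138 -0.787] F cup [-1.7 -0.1  0.6] w 87.7 q [-0.05  0.19  2.1  -0.53  0.22 -0.91]
```

View pics/w3.png

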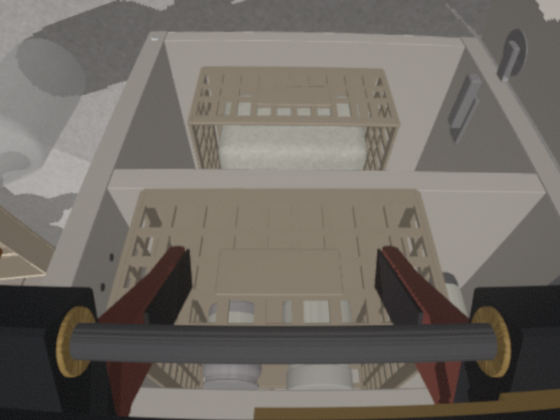

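The basket's bottom front edge (row 190) is now almost level with the shelf edge (row ~188), and the jar, tin and bottle are standing. I'll push about 4.5 mm more, then back out.

```bash
python3 -m inch '[[[-1.2,0,0.9,0,0,0,100],[-2.4,0,1.9,0,0,0,100],[-3.6,0,2.8,0,0,0,100],[-3.6,0,2.8,0,0,0,100]]]'
python3 - <<'E'
from h import *
where()
E
python3 -m inch '[[[8,0,-6,0,0,0,100],[24,0,-19,0,0,0,100],[48,0,-38,0,0,0,100],[72,0,-57,0,0,0,100],[72,0,-57,0,0,0,100]]]'
python3 - <<'E'
from h import *
where()
im,o=snap('wrist','w4.png')
im,o=snap('top','t4.png')
Q=orient(np.pi/2)
print(plan(np.array([400,-20,420.]),Q))
E
```

```text
t: 8.5
ee_pos: [610.4, -51.2, 240.7]
orientation: [0.276, 2.464, -0.097]
ft_force: [-3.6, 1.2, 2.4]
width: 87.8
grasp_force: 1.7
t 8.5 tip cup [  6.5 -29.3 225.7] tcp [ -5.3 -29.3 240.7] z [ 0.601 -0.138 -0.787] F cup [-3.8  0.4  2.4] w 87.8 q [-0.05  0.2   2.1  -0.52  0.22 -0.92]
t: 9.0
ee_pos: [516.8, -30.4, 239.9]
orientation: [0.275, 2.467, -0.097]
ft_force: [1.2, -0.1, -0.1]
width: 87.6
grasp_force: 0.0
t 9.0 tip cup [-89.5 -29.9 224.9] tcp [-101.2  -29.9  239.9] z [ 0.599 -0.137 -0.789] F cup [ 1.2  0.1 -0.1] w 87.6 q [ 0.    0.05  2.27 -0.7   0.22 -0.7 ]
[-1.570e+01 -1.650e+01 -2.145e+02  0.000e+00  6.660e-01  3.000e-03]
```

View pics/w4.png

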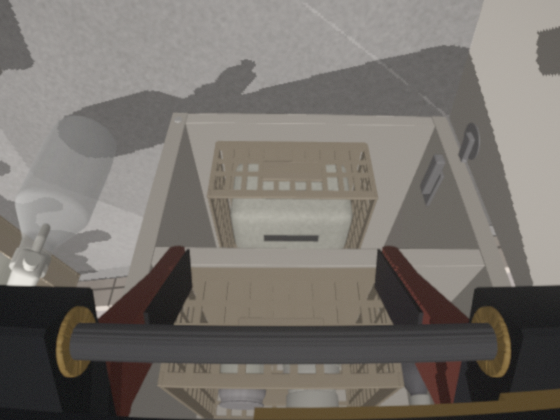

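Run:
```python
from h import *
im,o=load('w4.png')
for u,v,z in[(184,268.5,185),(378,268.5,185),(184,265,185),(378,265,185),(164,386,275),(398,386,275),(455,265,185)]:
    P=onz(im,o,u,v,z);print(u,v,np.round([(P[:2]-O)@X,(P[:2]-O)@Y],1))
i=im['frame'][:,:,::-1]
for u in(240,280,330,455): print(u,i[240:276:1,u].mean(1).astype(int))
print(i[370:400,200].mean(1).astype(int),i[370:400,350].mean(1).astype(int))
cv2.imwrite('pics/c4.png',cv2.resize(i[235:415,150:420],None,fx=2.9,fy=2.9,interpolation=cv2.INTER_CUBIC))
```

```text
184 268.5 [   5.9 -109.8]
378 268.5 [ 5.1 46. ]
184 265 [   0.  -108.5]
378 265 [-0.8 44.7]
164 386 [   2.5 -109.2]
398 386 [ 0.5 45.9]
455 265 [1.000e-01 1.078e+02]
240 [146 145 145 143 143 143 142 137 139 146 147 147 146 148 146 146 147 148
 147 148 147 147 148 150 155 155 147 133 123 119 119 120 121 119 119 120]
280 [ 90 120 146 150 150 149 148 144 143 146 147 147 147 147 147 147 147 147
 148 149 147 148 147 148 150 150 148 137 124 121 121 120 121 120 120 121]
330 [148 148 148 148 147 148 145 143 142 143 146 148 147 148 147 148 148 148
 148 148 148 149 148 148 150 156 153 140 127 120 120 120 119 120 120 120]
455 [101 102 101 103 102 103 103 103 111 127 141 145 144 146 145 146 146 146
 145 146 147 146 146 146 147 152 152 147 147 148 146 147 147 147 147 147]
[108 105 101 108 112 114 115 114 116 116 116 116 117 117 117 118 125 123
 102  93  98  97  97  97 101  99  99 100  98  97] [105 105 107 110 114 116 118 115 117 116 116 117 117 117 116 115 121 124
 117 109 104 101 102 103 102 103 103 101  99  92]
```

View pics/c4.png

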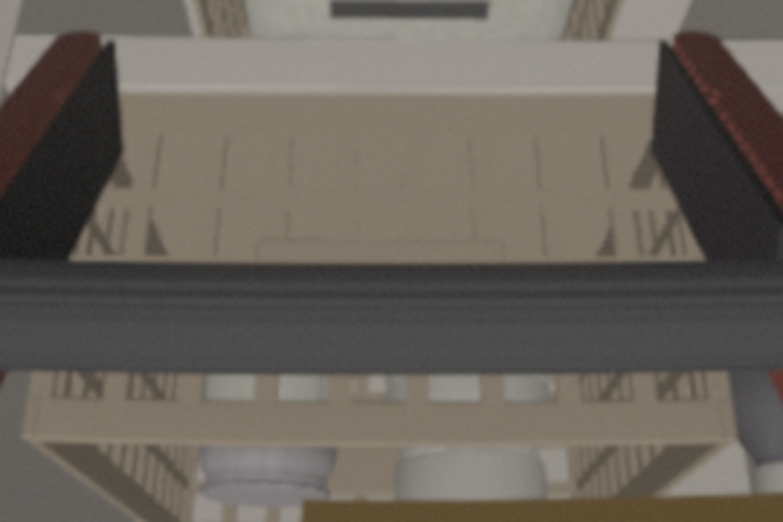

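The basket front is straight and about 4 mm (0 to 6 by the different readings) behind the shelf edge: bottom edge at row 267-268 against the shelf edge at row 265. The contents are standing. Next is the door.

```bash
python3 -m inch '[[[25,0,-20,0,0,0,100],[20,0,-50,0,0.1,0,80],[10,0,-90,0,0.22,0,60],[0,-5,-130,0,0.34,0,40],[-8,-10,-170,0,0.46,0,20],[-16,-16,-214,0,0.58,0,0],[-16,-16,-214,0,0.666,0,0],[-16,-16,-214,0,0.666,0,0],[-16,-16,-214,0,0.666,0,0],[-16,-16,-214,0,0.666,0,0]]]'
python3 - <<'E'
from h import *
where()
Q=orient(np.pi/2)
def T(th,s=200,h=12): return -s*np.sin(th)-(19+h)*np.cos(th),149-s*np.cos(th)+(19+h)*np.sin(th)
x,y=T(1.475,200,50)
print('B high',plan(W(x,y,420),Q),'low',plan(W(x,y,262),Q))
im,o=load('top0.png');print('pail',onz(im,o,150,228,95),'tissue',onz(im,o,201,178,85))
P0=W(x,y,262)
for th in np.r_[1.45:0:-0.1,0]:
    print(round(th,2),plan(W(*T(th),262),Q,P0,Q)[:3])
E
```

```text
t: 10.1
ee_pos: [401.4, -20.0, 418.7]
orientation: [-0.351, -3.121, 0.002]
ft_force: [-1.2, -0.5, -1.1]
width: 19.3
grasp_force: 0.0
t 10.1 tip cup [-216.   -45.6  399.7] tcp [-216.   -45.5  418.7] z [-0.002 -0.001 -1.   ] F cup [-1.1 -0.8 -1.1] w 19.3 q [-0.08 -0.12  1.83 -0.    1.44 -1.43]
B high [-1.070e+01  2.441e+02 -1.600e+00 -1.000e-03 -1.000e-03  1.000e-03] low [-1.090e+01  2.443e+02  1.564e+02 -1.000e-03 -1.000e-03  1.000e-03]
pail [537.37131216 387.17291988  95.        ] tissue [681.43664151 251.18173977  85.        ]
1.45 [ -3.4 -42.9   0. ]
1.35 [ -3.7 -63.1   0. ]
1.25 [ -6.1 -83.2   0. ]
1.15 [ -10.5 -103.     0. ]
1.05 [ -16.8 -122.2    0. ]
0.95 [ -25.  -140.7    0. ]
0.85 [ -35.  -158.3    0. ]
0.75 [ -46.7 -174.8    0. ]
0.65 [ -60. -190.    0.]
0.55 [ -74.7 -203.9    0. ]
0.45 [ -90.8 -216.2    0. ]
0.35 [-108.  -226.8    0. ]
0.25 [-126.2 -235.7    0. ]
0.15 [-145.1 -242.7    0. ]
0.05 [-164.7 -247.8    0. ]
0.0 [-174.7 -249.6    0. ]
```

```bash
python3 -m inch '[[[-2,40,-10,0,0,0,0],[-4,85,-10,0,0,0,0],[-6,130,-10,0,0,0,0],[-8,175,-10,0,0,0,0],[-10,220,-5,0,0,0,0],[-11,244,0,0,0,0,0],[-11,244,0,0,0,0,0],[-11,244,0,0,0,0,0],[-11,244,45,0,0,0,0],[-11,244,90,0,0,0,0],[-11,244,130,0,0,0,0],[-11,244,156,0,0,0,0],[-11,244,156,0,0,0,0],[-11,244,156,0,0,0,0]]]'
python3 - <<'E'
from h import *
where()
E
```

```text
t: 11.5
ee_pos: [465.7, 214.7, 264.0]
orientation: [-0.352, -3.121, 0.001]
ft_force: [-0.2, 1.7, 0.8]
width: 0.4
grasp_force: 0.0
t 11.5 tip cup [-205.8  197.6  245. ] tcp [-205.8  197.7  264. ] z [-0.001 -0.001 -1.   ] F cup [-0.6  1.6  0.8] w 0.4 q [ 0.41  0.21  1.83 -0.    1.1  -0.94]
```

Pushing the door through the first part (20 mm per row at most, slow at contact).

```bash
python3 -m inch '[[[-1,-8,0,0,0,0,0],[-2,-16,0,0,0,0,0],[-2,-22,0,0,0,0,0],[-3,-28,0,0,0,0,0],[-3,-35,0,0,0,0,0],[-3.4,-43,0,0,0,0,0],[-3.5,-53,0,0,0,0,0],[-3.7,-63,0,0,0,0,0],[-5,-73,0,0,0,0,0],[-6,-83,0,0,0,0,0],[-8,-93,0,0,0,0,0],[-10.5,-103,0,0,0,0,0],[-13.5,-112.5,0,0,0,0,0],[-17,-122,0,0,0,0,0],[-21,-131.5,0,0,0,0,0],[-25,-140.7,0,0,0,0,0],[-30,-149.5,0,0,0,0,0],[-35,-158,0,0,0,0,0],[-41,-166.5,0,0,0,0,0],[-46.7,-175,0,0,0,0,0]]]'
python3 - <<'E'
from h import *
where()
Q=orient(np.pi/2)
def T(th,s=200,h=12): return -s*np.sin(th)-(19+h)*np.cos(th),149-s*np.cos(th)+(19+h)*np.sin(th)
for th in (.7,.6,.5,.4,.3,.2,.15,.1,.05,.0): print(th,plan(W(*T(th),264),Q)[:3])
E
```

```text
t: 13.5
ee_pos: [472.5, 33.7, 263.2]
orientation: [-0.35, -3.12, 0.002]
ft_force: [0.1, 0.4, 0.3]
width: 0.6
grasp_force: 0.4
t 13.5 tip cup [-158.7   22.7  244.2] tcp [-158.7   22.8  263.2] z [-0.002 -0.001 -1.   ] F cup [0.  0.4 0.3] w 0.6 q [ 0.05  0.15  1.91 -0.    1.09 -1.3 ]
0.7 [-6.1 -6.8 -0.8]
0.6 [-20.1 -21.4  -0.8]
0.5 [-35.5 -34.5  -0.8]
0.4 [-52.2 -46.   -0.8]
0.3 [-69.9 -55.8  -0.8]
0.2 [-88.5 -63.8  -0.8]
0.15 [-98.  -67.1  -0.8]
0.1 [-107.8  -69.9   -0.8]
0.05 [-117.6  -72.2   -0.9]
0.0 [-127.6  -74.    -0.9]
```

```bash
python3 -m inch '[[[-3,-4,0,0,0,0,0],[-6,-7,0,0,0,0,0],[-11,-12,0,0,0,0,0],[-16,-17,0,0,0,0,0],[-20,-21.4,0,0,0,0,0],[-25,-26,0,0,0,0,0],[-30,-30.5,0,0,0,0,0],[-35.5,-34.5,0,0,0,0,0],[-41,-38.5,0,0,0,0,0],[-46.5,-42.5,0,0,0,0,0],[-52,-46,0,0,0,0,0],[-58,-49.5,0,0,0,0,0],[-64,-53,0,0,0,0,0],[-70,-56,0,0,0,0,0],[-74,-58,0,0,0,0,0],[-78,-60,0,0,0,0,0],[-82,-61.5,0,0,0,0,0],[-85,-63,0,0,0,0,0],[-88,-64,0,0,0,0,0]]]'
python3 - <<'E'
from h import *
where()
im,o=snap('top','t5.png')
Q=orient(np.pi/2)
def T(th,s=200,h=12): return -s*np.sin(th)-(19+h)*np.cos(th),149-s*np.cos(th)+(19+h)*np.sin(th)
for th in (.15,.1,.05,.0): print(th,plan(W(*T(th),264),Q)[:3])
E
```

```text
t: 15.4
ee_pos: [543.9, -47.5, 263.2]
orientation: [-0.35, -3.12, 0.002]
ft_force: [-0.3, 0.5, 0.4]
width: 0.7
grasp_force: 0.2
t 15.4 tip cup [-70.9 -40.5 244.2] tcp [-70.9 -40.5 263.2] z [-0.002 -0.001 -1.   ] F cup [-0.4  0.4  0.4] w 0.7 q [-0.11  0.26  1.76 -0.    1.12 -1.46]
0.15 [-9.9 -3.6 -0.8]
0.1 [-19.6  -6.4  -0.8]
0.05 [-29.5  -8.7  -0.8]
0.0 [-39.4 -10.5  -0.8]
```

```bash
python3 -m inch '[[[-2,-1,0,0,0,0,0],[-4,-1.5,0,0,0,0,0],[-6,-2.2,0,0,0,0,0],[-8,-3,0,0,0,0,0],[-10,-3.6,0,0,0,0,0],[-12,-4.2,0,0,0,0,0],[-14,-4.8,0,0,0,0,0],[-16,-5.3,0,0,0,0,0],[-18,-5.8,0,0,0,0,0],[-20,-6.4,0,0,0,0,0],[-21.5,-6.8,0,0,0,0,0],[-23,-7.2,0,0,0,0,0],[-24.5,-7.5,0,0,0,0,0],[-26,-8,0,0,0,0,0],[-27.5,-8.3,0,0,0,0,0],[-29,-8.6,0,0,0,0,0],[-30,-8.8,0,0,0,0,0],[-31,-9,0,0,0,0,0],[-32,-9.2,0,0,0,0,0],[-33,-9.4,0,0,0,0,0]]]'
python3 - <<'E'
from h import *
where()
im,o=snap('top','t6.png')
i=cv2.imread('pics/t6.png')[150:300,200:400]; cv2.imwrite('pics/c6.png',cv2.resize(i,None,fx=4,fy=4,interpolation=cv2.INTER_CUBIC))
E
```

```text
t: 17.45
ee_pos: [573.9, -63.9, 263.1]
orientation: [-0.35, -3.12, 0.002]
ft_force: [-0.1, 0.6, -0.5]
width: 0.1
grasp_force: 0.2
t 17.45 tip cup [-38.1 -49.7 244.1] tcp [-38.1 -49.7 263.1] z [-0.002 -0.001 -1.   ] F cup [-0.3  0.6 -0.5] w 0.1 q [-0.13  0.31  1.7  -0.    1.14 -1.48]
```

View pics/c6.png

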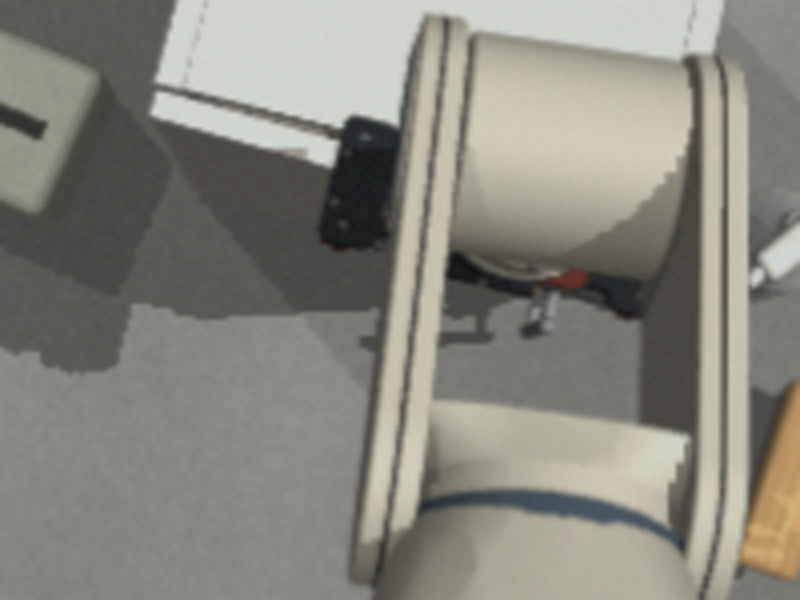

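The door is almost shut, with only a thin gap (157,85)-(340,130) by the roof. I'll creep on until it meets the stop.

```bash
python3 -m inch '[[[-1,0,0,0,0,0,0],[-2,0,0,0,0,0,0],[-2.8,0,0,0,0,0,0],[-3.6,0,0,0,0,0,0],[-4.4,0,0,0,0,0,0],[-5.2,0,0,0,0,0,0],[-6,0,0,0,0,0,0],[-6.8,0,0,0,0,0,0],[-7.6,0,0,0,0,0,0],[-8.4,0,0,0,0,0,0],[-8.4,0,0,0,0,0,0]]]'
python3 -c "from h import *;where()"
```

```text
t: 18.6
ee_pos: [580.4, -65.3, 263.1]
orientation: [-0.35, -3.116, 0.001]
ft_force: [-8.5, 1.3, 5.1]
width: 0.1
grasp_force: 4.3
t 18.6 tip cup [-31.5 -49.7 244.1] tcp [-31.4 -49.7 263.1] z [-0.006 -0.    -1.   ] F cup [-8.6 -0.6  5.1] w 0.1 q [-0.13  0.32  1.68 -0.    1.15 -1.48]
```

```bash
python3 -m inch '[[[-0.8,0,0,0,0,0,0],[-1.5,0,0,0,0,0,0],[-1.5,0,0,0,0,0,0],[-1.5,0,0,0,0,0,0]]]'
python3 -c "from h import *;where()"
python3 -m inch '[[[2,0,0,0,0,0,0],[5,0,0,0,0,0,0],[20,0,0,0,0,0,0],[50,0,0,0,0,0,0],[90,0,0,0,0,0,0],[110,0,-40,0,0,0,0],[130,0,-80,0,0,0,0],[150,0,-100,0,0,0,0],[150,0,-100,0,0,0,0],[150,0,-100,0,0,0,0]]]'
python3 - <<'E'
from h import *
where()
im,o=snap('top','t7.png'); g=cv2.cvtColor(im['frame'],cv2.COLOR_RGB2GRAY)
# door top outer edge & gap profile along cupboard x at several y, z=307/310
for y in(120,60,0,-60,-100,-130,-140):
    xs=np.arange(-40,16,2); uv=proj(im,[W(x,y,308) for x in xs]).astype(np.float32)
    print(y,cv2.remap(g,uv[:,0],uv[:,1],cv2.INTER_LINEAR).ravel())
E
```

```text
t: 19.0
ee_pos: [580.3, -65.3, 263.1]
orientation: [-0.35, -3.113, 0.001]
ft_force: [-14.0, 3.7, 9.9]
width: 0.5
grasp_force: 7.5
t 19.0 tip cup [-31.6 -49.7 244.1] tcp [-31.5 -49.7 263.1] z [-0.009  0.001 -1.   ] F cup [-14.5   0.5   9.9] w 0.5 q [-0.13  0.32  1.68 -0.    1.15 -1.48]
t: 20.0
ee_pos: [437.9, -32.7, 363.5]
orientation: [0.35, 3.122, -0.002]
ft_force: [-0.5, -1.1, -0.1]
width: 0.6
grasp_force: 0.0
t 20.0 tip cup [-177.6  -49.8  344.5] tcp [-177.6  -49.8  363.5] z [ 0.    -0.001 -1.   ] F cup [-0.2 -1.1 -0.1] w 0.6 q [-0.1  -0.02  1.85 -0.    1.31 -1.45]
120 [ 74  74  75  73  73  73  74  75  75  74  75  96 171 203 208 209 208 209
 205 177 127 130 177 206 208 208 209 208]
60 [ 73  74  74  73  74  74  74  73  73  74  79 117 174 206 208 209 210 209
 203 156 105 126 201 209 209 209 209 209]
0 [ 74  73  73  74  75  73  74  74  74  73  85 133 202 210 210 209 208 206
 182 131 108 176 202 208 209 209 209 209]
-60 [ 74  74  74  74  73  74  75  74  75  78  97 175 202 209 210 209 209 204
 184 102 112 170 205 208 209 209 208 210]
-100 [ 74  73  74  75  75  74  73  73  75  75  99 171 204 209 209 209 208 203
 157 113 141 190 207 208 208 209 208 208]
-130 [ 71  72  73  82  87  77  74  73  73  78 120 177 205 209 209 211 208 201
 143 106 137 201 207 207 208 208 208 208]
-140 [ 70  71  71  71  71  72  73  76  74  82 128 182 206 210 210 209 208 203
 163 138 162 203 208 208 209 209 209 208]
```

The gap between door and roof is an even ~3 mm across the full width, and the door met a rigid stop, so it is shut. The arm is clear.

```bash
python3 -c "
from h import *
print(ctrl.close_job())"
```

```text
the job is handed in; nothing more can be done
None
```

I pushed the basket straight back until its front was about 4 mm behind the shelf edge (my readings ranged from 0 to 6 mm), shut the door gently against its stop, and handed the job in at about 20 s with the arm clear.

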